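# Hang the forceps carrier on the balancer arm

## Robot

A 6-joint arm with a two-finger parallel gripper is mounted at the origin on a cart in front of the work surface, level with it; the furniture and walls round the work are solid. World frame = base frame: x ahead of the robot, y to its left, z up, the work surface at z = 0. Lengths are in m, angles in rad, forces in N, time in s.
With the tool pointing down it reaches from about 0.3 to 0.875 m from the base axis. Payload 6.4 kg.
Tool frame: the origin (TCP) lies midway between the tips of the shut fingers; the grasp point (between the pads) lies 19 mm behind it; x points along the fingers, y is the direction in which the jaws open and shut, and the axes are right-handed (so a half turn about x gives the same grasp; the last joint's range is limited). The gripper opens to 85 mm and grips with 20 to 120 N. Pads are 22 mm wide; open, the fingers measure 114 mm over their backs; the gripper's body (76 mm by 85 mm) begins 54 mm behind the grasp point. The pads swing forward as they close: fully open they stand 13 mm farther back than shut.
Start: joints at [-1.397, 0.181, 1.607, -0, 1.354, -0.206], TCP at [0.213, -0.534, 0.231] pointing down, gripper open.
Joint ranges: [-2.99, 2.99], [-0.89, 2.07], [0.3, 2.58], [-1.14, 4.28], [0, 2.63], [-3.12, 3.12]. Speed limits (rad/s): [2.57, 2.57, 3.01, 3.14, 3.14, 3.14].

## Interface

Orientations are given as a unit quaternion [w, x, y, z].
In Python, from bench import ctrl gives the robot as it stands.
- The arm moves only by the tool step_arm, never from a script. Its argument "motion" is a list of rows, each a list of 7 numbers: the shift along the tool's x, y, z in mm, then the turn, a rotation vector about the tool's x, y, z in degrees, then the closure in counts, from 0 (fully open) to 255 (shut). In form: [[tx, ty, tz, rx, ry, rz, hand], ...]. A call has 1 to 10 rows; each row is the pose to reach, as a shift and turn from the pose commanded when the call began, along the tool's axes at that moment; what a row does not reach only later rows make up. A row lasts 1/8 s, in which the tool goes at most 62.5 mm and 10.7 degrees, less where a joint would pass 70% of its speed; a pose out of reach is approached as far as the arm can. A call with a gripper value outside its range is refused whole. The fingers move at their own pace and stop on an object; the grip force is fixed at half the most. Time passes only in rows, so rows that repeat a pose let the fingers close. It gives the time, the measured TCP pose, the force and the opening at its end, in the units of the state.
- ctrl.get_obs(): the state, without advancing time (a new reading comes with each control period).
- ctrl.camera(name): name is "side" or "top"; returns (picture, depth): 400x640x3 uint8, red, green, blue; 400x640 float32, m along the optical axis (not along the pixel's ray), 0 where there is no reading.
- ctrl.camera_info(name): a dict with "fx", "fy", "cx", "cy" (pixels), "T" (4x4, takes a point from camera to world coordinates). Camera axes: x right, y down, z forward; pixel columns grow to the right and rows downward; lengths in m; the calibration is good to about 2 mm. A picture is of the moment at which its call begins. camera_info takes no time and is no camera call.
- ctrl.hand_in(): hands the job in, once; it reports no verdict.
The state is a dict: "time_s": time; "q": joint angles; "dq": joint speeds; "joint_efforts": joint torques, N m; "eef_pos": TCP position; "eef_rot": TCP orientation; "wrist_force": force on the tool from outside, world axes, zero at the start; "torque": the same for the moment, N m; "opening": opening from 0.0 (shut) to 1.0 (fully open).
Only numpy, scipy, OpenCV 4.12 (cv2) and the standard library are available. Lean on these libraries where they do the work, as an engineer would, in place of code of your own. Each camera call takes 0.05 s, during which the arm holds its last target. There are 200 camera calls.

## Task

Hang the carrier that has the forceps in it on the fork of the spring-balanced arm, its crossbar lying in both prongs behind their upturned tips. Go down gently with the arm as it sinks, let go only when the arm bears the weight and has come to rest, and leave the carrier hanging level and still. Leave the empty carrier where it stands.

Things in the scene. Friction and masses are not known exactly. Their poses are not given: they have to be found in the camera images.
- full_grip (a point): Middle of the black grip block (16 mm in x, 24 in y, top 25 mm above this point) of the tray holding two steel forceps. Tray 168x86x24 mm, long side x, alike both ways round, underside 115 mm below this point. A round crossbar (y, radius 4) runs 35 mm below this point between two wire uprights at y +-46; under it 50 mm are open. Hangs balanced under the block. 0.4 kg +-15 %.
- empty_grip (a point): Bystander: the same point on a second carrier of the same shape and size (open aluminium tray with dark mat, wire bail and black grip block, 140 mm high), but with nothing in its tray and lighter.
- saddle (a point): Fork of the arm: where the middle of the crossbar's axis shall lie, 12 mm play in x. Two prongs (radius 4) along x at y +-22, axes 8 mm below. x: level-ish, to the hinge column 200 mm off; y along the crossbar; x, z tip with the arm. Prong tips 28 mm toward -x rise 14 mm above this point, pegs at +26 mm rise 10: bring the bar in along +x, 25 mm or more above, prongs under the bar, then lower.
- balancer (a joint): Spring arm angle, rad: 0 empty, at its upper stop (saddle 152 mm above the bench, arm 0.11 rad tip-up); grows as the fork sinks, 0.1 rad = 20 mm; lower stop 0.45. Starts to sink at about 0.5 N, then 13 mm per N, lightly damped. Rests at 0.17 to 0.25 rad (34 to 50 mm down) under the forceps carrier. A lamp rail hangs over the bench's rear half, 0.52 m up: keep wrist and elbow clear.

How it is judged:
On the way:
1. the crossbar lies in the fork, and the arm has sunk and come to rest under the load while the gripper still holds the block (distance between full_grip and saddle below 0.053 m and value of joint balancer above 0.14 rad and velocity of joint balancer between -0.1 and 0.1 rad/s and contact force between the fingers and full above 0.3 N), for 0.2 s.
At the end, for the whole second after the job is handed in: The forceps carrier hangs released from the fork, its crossbar in both prongs between tips and back pegs (block over the saddle within 30 mm, at its seated height within about 9 mm), the arm sunk by 0.14 to 0.30 rad, carrier level within 11 degrees, all at rest (horizontal distance between full_grip and saddle below 0.03 m and z of full_grip in the frame of saddle between 0.027 and 0.045 m and value of joint balancer between 0.14 and 0.3 rad and velocity of joint balancer between -0.1 and 0.1 rad/s and angle between full_grip's own z axis and vertical below 0.2 rad and linear speed of full below 0.04 m/s); the robot touches nothing.
It fails at once if the load is dropped on the arm or let go early, so that the arm plunges or springs back (over 1.0 rad/s) (velocity of joint balancer above 1 rad/s or velocity of joint balancer below -1 rad/s).
It fails at once if the empty carrier is shifted by more than 20 mm or lifted (distance of empty_grip from where it was at the start of the episode above 0.02 m).
It also fails if it takes over 56 s, if anything falls off the work surface, if the arm or the gripper's body presses on something with over 40 N, if the wrist force passes 120 N, or if a joint passes its speed limit or range.

## Working session

There is one attempt and no reset: what is moved stays moved. The work goes in short steps, Python scripts to look and compute and a tool call to move; the robot and the scene stay as the last step left them, time stands still between calls to the robot, and variables do not carry over. Pictures are saved under pics/ and viewed, about 8 in all and at most 12, crops included, and the job is handed in when it is done.

Besides the shell and the picture viewer there is one more tool, called after ">>>" as a command line: name --pt "numbers of a row" for each row, then --argument value for the rest. step_arm: Moves the arm, as the interface text tells. Its arguments: {"type":"object","properties":{"motion":{"type":"array","items":{"type":"array","items":{"type":"number"}}}},"required":["motion"]}

```bash
mkdir -p pics
cat > h.py <<'E'
import numpy as np, cv2
from bench import ctrl
def cap(name):
    p,d=ctrl.camera(name); return p,d,ctrl.camera_info(name)
def cloud(d,i):
    v,u=np.mgrid[:d.shape[0],:d.shape[1]]
    P=np.stack([(u-i['cx'])/i['fx']*d,(v-i['cy'])/i['fy']*d,d,np.ones_like(d)],-1)@i['T'].T
    P=P[...,:3].copy(); P[d<=0]=np.nan; return P
E
python3 - <<'E'
from h import *
for n in ('top','side'):
    p,d,i=cap(n); cv2.imwrite(f'pics/{n}0.png',p[...,::-1]); np.savez(f'{n}0.npz',p=p,d=d,T=i['T'],k=[i['fx'],i['fy'],i['cx'],i['cy']])
    print(n,np.round(i['T'],3).tolist(),i['fx'])
o=ctrl.get_obs(); print(o)
E
```

```text
top [[0.018, -0.988, 0.156, 0.425], [-1.0, -0.021, -0.018, 0.015], [0.021, -0.155, -0.988, 1.555], [0.0, 0.0, 0.0, 1.0]] 520.2571455981165
side [[0.998, -0.012, 0.066, 0.573], [-0.064, -0.454, 0.889, -0.828], [0.02, -0.891, -0.454, 0.586], [0.0, 0.0, 0.0, 1.0]] 410.8605802681872
{'time_s': 0.1, 'q': array([-1.39727161e+00,  1.81480991e-01,  1.60791098e+00,  1.29628702e-05,
        1.35382461e+00, -2.06262809e-01]), 'dq': array([ 0.00099045, -0.00085841, -0.00091216,  0.00086342,  0.00019585,
        0.00193169]), 'joint_efforts': array([ 5.39080083e-04, -4.45878410e+01, -3.52238846e+01, -2.07524108e-04,
        4.15426548e-03, -1.38879517e-05]), 'eef_pos': array([ 0.21311654, -0.53350257,  0.23046481]), 'eef_rot': array([ 0.13289462,  0.69440987,  0.13404261, -0.69438212]), 'wrist_force': array([-0.54784454,  0.40822778,  0.10427909]), 'torque': array([-0.00269306,  0.00924954, -0.06932278]), 'opening': 0.9980707331513282}
```

View pics/top0.png

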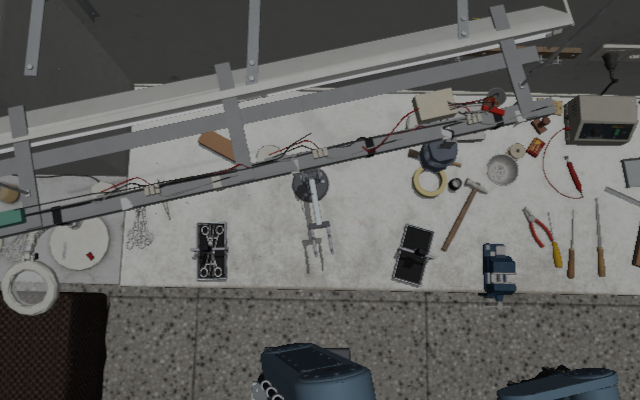

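View pics/side0.png

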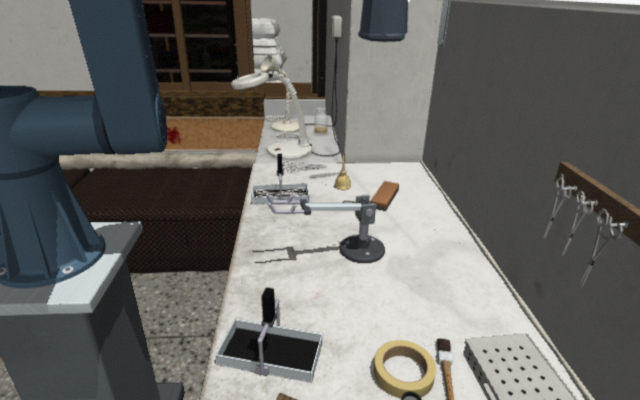

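The top view shows the forceps carrier at about (211,250), the empty carrier at (414,255), and the fork prongs at about (306–332, 225–270) with the hinge column at (311,185). The side view shows the full carrier behind the fork at (280,190) and the empty one in front at (268,345).

```bash
cat >> h.py <<'E'
def load(n):
    z=np.load(n+'0.npz'); k=z['k']; i=dict(fx=k[0],fy=k[1],cx=k[2],cy=k[3],T=z['T']); return z['p'],z['d'],i
E
python3 - <<'E'
from h import *
p,d,i=load('top'); P=cloud(d,i)
def show(n,m):
    Q=P[m]; print(n,len(Q)); 
    if len(Q): print(np.round(np.c_[np.nanmin(Q,0),np.nanmedian(Q,0),np.nanmax(Q,0)],3).tolist())
U=np.zeros(d.shape,bool)
for n,(a,b,c,e) in dict(full=(185,240,215,290),empty=(385,440,215,295)).items():
    R=U.copy(); R[c:e,a:b]=1
    show(n+' block',R&(P[...,2]>.115)); 
    m=R&(P[...,2]>.008)&(P[...,2]<.035)
    r=cv2.minAreaRect(P[m][:,:2].astype(np.float32)); print('tray rect',r)
R=U.copy(); R[200:290,285:345]=1
m=R&(P[...,2]>.1)&(P[...,2]<.25); show('fork',m)
ys,xs=np.where(m)
for v in range(195,280,4):
    u=np.where(m[v])[0]
    if len(u): print(v,[(int(x),*np.round(P[v,x],3)) for x in u[::max(1,len(u)//5)]])
c=cv2.resize(p[190:290,180:350],None,fx=4.7,fy=4.7,interpolation=cv2.INTER_CUBIC); cv2.imwrite('pics/c1.png',c[...,::-1])
E
```

```text
full block 61
[[0.513, 0.52, 0.528], [0.277, 0.288, 0.3], [0.116, 0.138, 0.146]]
tray rect ((0.5149103403091431, 0.2845310568809509), (0.15280364453792572, 0.20390774309635162), 89.91935729980469)
empty block 64
[[0.512, 0.52, 0.531], [-0.319, -0.305, -0.293], [0.118, 0.138, 0.146]]
tray rect ((0.5254140496253967, -0.3080720007419586), (0.14450624585151672, 0.2218502014875412), 88.39923095703125)
fork 421
[[0.502, 0.586, 0.659], [-0.06, -0.017, 0.005], [0.13, 0.144, 0.173]]
203 [(313, np.float64(0.649), np.float64(-0.005), np.float64(0.138)), (314, np.float64(0.649), np.float64(-0.007), np.float64(0.142)), (315, np.float64(0.649), np.float64(-0.01), np.float64(0.14)), (316, np.float64(0.649), np.float64(-0.013), np.float64(0.14)), (317, np.float64(0.65), np.float64(-0.016), np.float64(0.138)), (318, np.float64(0.65), np.float64(-0.019), np.float64(0.133))]
207 [(314, np.float64(0.638), np.float64(-0.008), np.float64(0.137)), (315, np.float64(0.639), np.float64(-0.01), np.float64(0.136)), (316, np.float64(0.638), np.float64(-0.013), np.float64(0.142)), (317, np.float64(0.638), np.floa
[... 3984 characters left out ...]
8), np.float64(-0.055), np.float64(0.15)), (332, np.float64(0.528), np.float64(-0.058), np.float64(0.152))]
251 [(314, np.float64(0.517), np.float64(-0.01), np.float64(0.144)), (315, np.float64(0.517), np.float64(-0.012), np.float64(0.151)), (316, np.float64(0.517), np.float64(-0.015), np.float64(0.149)), (331, np.float64(0.517), np.float64(-0.055), np.float64(0.162)), (332, np.float64(0.516), np.float64(-0.057), np.float64(0.168)), (333, np.float64(0.516), np.float64(-0.06), np.float64(0.168))]
255 [(315, np.float64(0.505), np.float64(-0.012), np.float64(0.164)), (316, np.float64(0.505), np.float64(-0.015), np.float64(0.173)), (317, np.float64(0.505), np.float64(-0.017), np.float64(0.171))]
```

View pics/c1.png

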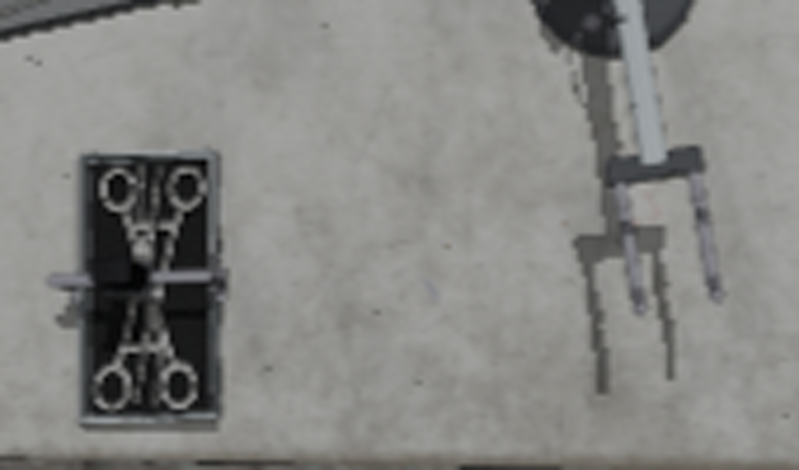

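The crop shows the carrier's block at crop (130,270), nearly unrotated. The fork is yawed, with tips at crop (640,310) and (716,297). I'll refine the block, tray yaw and fork frame.

```bash
cat >> h.py <<'E'
from scipy.spatial.transform import Rotation as Ro
def tool():
    o=ctrl.get_obs(); q=o['eef_rot']; return o,Ro.from_quat([q[1],q[2],q[3],q[0]])
def plan(goal,yaw=None):
    """shift/turn in tool axes to reach TCP goal, tool x down, tool y at angle yaw (rad) from world x"""
    o,R=tool(); s=R.inv().apply(np.array(goal)-o['eef_pos'])*1000
    c,n=np.cos(yaw),np.sin(yaw); y=np.array([c,n,0]); x=np.array([0,0,-1.]); G=Ro.from_matrix(np.c_[x,y,np.cross(x,y)])
    best=min([G,G*Ro.from_rotvec([np.pi,0,0])],key=lambda g:(R.inv()*g).magnitude())
    print('t',o['time_s'],'tcp',o['eef_pos'].round(4),'F',o['wrist_force'].round(2),'open',round(o['opening'],3),'shift',s.round(1),'turn',np.degrees((R.inv()*best).as_rotvec()).round(2),'q',o['q'].round(2)); print(R.as_matrix().round(3).tolist())
E
python3 - <<'E'
from h import *
def ray(u,v,z,i):
    r=i['T'][:3,:3]@[(u-i['cx'])/i['fx'],(v-i['cy'])/i['fy'],1]; c=i['T'][:3,3]; return c+r*(z-c[2])/r[2]
p,d,i=load('top'); P=cloud(d,i); g=p.max(2)
for n,(a,b,c,e) in dict(full=(185,240,215,290),empty=(385,440,215,295)).items():
    R=np.zeros(d.shape,bool); R[c:e,a:b]=1
    m=R&(P[...,2]>.128); Q=P[m]; print(n,'block top',Q.mean(0).round(4),np.ptp(Q,axis=0).round(3))
    w=R&(P[...,2]>.006)&(P[...,2]<.03); w=cv2.morphologyEx(w.astype(np.uint8),cv2.MORPH_OPEN,np.ones((5,5)))
    k=max(cv2.findContours(w,0,2)[0],key=cv2.contourArea)
    W=np.array([ray(*x[0],.02,i)[:2] for x in k],np.float32); print('tray',cv2.minAreaRect(W))
# fork
R=np.zeros(d.shape,bool); R[228:262,300:345]=1
m=R&(P[...,2]>.125); v,u=np.where(m)
for s in (0,1):
    k=m&((np.arange(640)>321)==s)[None]; A=P[k]; A=A[A[:,0]<.575]
    f=np.polyfit(A[:,0],A[:,1],1); print('prong',s,'yaw',np.arctan(f[0]).round(3),'y at .535',np.polyval(f,.535).round(4),'xmin',A[:,0].min().round(4))
    H=A[A[:,2]>.153]; print(H.round(3).tolist())
R[:]=0; R[195:222,300:335]=1; A=P[R&(P[...,2]>.115)&(P[...,2]<.2)]; f=np.polyfit(A[:,0],A[:,1],1); print('shaft yaw',np.arctan(f[0]),np.polyval(f,.535))
L=P[(P[...,2]>.4)&(abs(P[...,1])<.4)]; 
for y in (-.1,0,.1,.2,.3):
    q=L[abs(L[:,1]-y)<.03]; q=q[q[:,0]>.4]; print('rail',y,q[:,0].min().round(3) if len(q) else None)
# side view blocks
p,d,i=load('side'); P=cloud(d,i)
for n,b in dict(full=(270,290,150,180),empty=(258,280,285,325)).items():
    Q=P[b[2]:b[3],b[0]:b[1]]; Q=Q[(p[b[2]:b[3],b[0]:b[1]].max(2)<45)]; print(n,np.nanmin(Q,0).round(3),np.nanmedian(Q,0).round(3),np.nanmax(Q,0).round(3))
plan([.52,.288,.1],0.)
E
```

```text
full block top [0.5211 0.2882 0.1386] [0.014 0.023 0.017]Traceback (most recent call last):
  File "<stdin>", line 9, in <module>
ValueError: max() iterable argument is empty
```

Run:
```python
from h import *
def ray(u,v,z,i):
    r=i['T'][:3,:3]@[(u-i['cx'])/i['fx'],(v-i['cy'])/i['fy'],1]; c=i['T'][:3,3]; return c+r*(z-c[2])/r[2]
p,d,i=load('top'); P=cloud(d,i); g=p.max(2)
for n,(a,b,c,e) in dict(full=(185,240,215,290),empty=(385,440,215,295)).items():
    R=np.zeros(d.shape,bool); R[c:e,a:b]=1
    m=R&(P[...,2]>.128); Q=P[m]; print(n,'block top',Q.mean(0).round(4),np.ptp(Q,axis=0).round(3))
    w=(R&(g<70)).astype(np.uint8)
    k=max(cv2.findContours(cv2.morphologyEx(w,cv2.MORPH_CLOSE,np.ones((9,9))),0,2)[0],key=cv2.contourArea)
    W=np.array([ray(*x[0],.005,i)[:2] for x in k],np.float32); print('tray mat',cv2.minAreaRect(W))
R=np.zeros(d.shape,bool); R[228:262,300:345]=1
m=R&(P[...,2]>.125)
for s in (0,1):
    k=m&((np.arange(640)>321)==s)[None]; A=P[k]; A=A[A[:,0]<.575]
    f=np.polyfit(A[:,0],A[:,1],1); print('prong',s,'yaw',np.arctan(f[0]).round(3),'y at .535',np.polyval(f,.535).round(4),'xmin',A[:,0].min().round(4))
    H=A[A[:,2]>.153]; print(H.round(3).tolist())
R[:]=0; R[195:222,300:335]=1; A=P[R&(P[...,2]>.115)&(P[...,2]<.2)]; f=np.polyfit(A[:,0],A[:,1],1); print('shaft yaw',np.arctan(f[0]),np.polyval(f,.535))
L=P[(P[...,2]>.4)&(abs(P[...,1])<.4)]; 
for y in (-.1,0,.1,.2,.3):
    q=L[abs(L[:,1]-y)<.03]; q=q[q[:,0]>.4]; print('rail',y,q[:,0].min().round(3) if len(q) else None)
p,d,i=load('side'); P=cloud(d,i)
for n,b in dict(full=(270,290,150,180),empty=(258,280,285,325)).items():
    Q=P[b[2]:b[3],b[0]:b[1]]; Q=Q[(p[b[2]:b[3],b[0]:b[1]].max(2)<45)]; print(n,np.nanmin(Q,0).round(3),np.nanmedian(Q,0).round(3),np.nanmax(Q,0).round(3))
plan([.52,.288,.1],0.)
```

```text
full block top [0.5211 0.2882 0.1386] [0.014 0.023 0.017]
tray mat ((0.522365927696228, 0.2929902672767639), (0.0943865105509758, 0.1624266356229782), 89.90660858154297)
empty block top [ 0.5211 -0.3058  0.1382] [0.019 0.025 0.016]
tray mat ((0.5204535126686096, -0.309847354888916), (0.10367114096879959, 0.16747650504112244), 74.26737976074219)
prong 0 yaw 0.173 y at .535 -0.0096 xmin 0.5023
[[0.559, -0.003, 0.16], [0.559, -0.006, 0.16], [0.559, -0.009, 0.161], [0.557, -0.003, 0.155], [0.555, -0.006, 0.168], [0.557, -0.009, 0.154], [0.553, -0.003, 0.16], [0.554, -0.006, 0.157], [0.554, -0.009, 0.154], [0.522, -0.012, 0.154], [0.513, -0.015, 0.162], [0.511, -0.012, 0.16], [0.511, -0.015, 0.155], [0.511, -0.018, 0.157], [0.508, -0.012, 0.162], [0.507, -0.015, 0.173], [0.508, -0.017, 0.167], [0.505, -0.012, 0.164], [0.505, -0.015, 0.173], [0.505, -0.017, 0.171], [0.502, -0.012, 0.165], [0.503, -0.015, 0.161], [0.503, -0.018, 0.163]]
prong 1 yaw 0.176 y at .535 -0.0542 xmin 0.5108
[[0.565, -0.046, 0.155], [0.565, -0.049, 0.16], [0.566, -0.052, 0.153], [0.563, -0.049, 0.157], [0.56, -0.046, 0.155], [0.56, -0.052, 0.156], [0.525, -0.058, 0.154], [0.522, -0.058, 0.158], [0.52, -0.055, 0.156], [0.52, -0.058, 0.154], [0.52, -0.06, 0.157], [0.517, -0.055, 0.162], [0.516, -0.057, 0.168], [0.516, -0.06, 0.168], [0.514, -0.055, 0.167], [0.514, -0.057, 0.167], [0.513, -0.06, 0.171], [0.511, -0.057, 0.171], [0.511, -0.06, 0.164]]
shaft yaw 0.22214270023091645 -0.03754232076535491
rail -0.1 0.653
rail 0 0.623
rail 0.1 0.602
rail 0.2 0.577
rail 0.3 0.55
full [0.519 0.273 0.087] [0.524 0.279 0.114] [0.529 0.284 0.142]
empty [ 0.515 -0.32   0.085] [ 0.525 -0.317  0.119] [ 0.533 -0.3    0.143]
t 0.1 tcp [ 0.2131 -0.5335  0.2305] F [-0.55  0.41  0.1 ] open 0.998 shift [ 131.7 -649.  -589.5] turn [-68.24  -0.07   0.07] q [-1.4   0.18  1.61  0.    1.35 -0.21]
[[-0.0, 0.371, -0.929], [0.002, -0.929, -0.371], [-1.0, -0.002, -0.0]]
```

Estimates: full_grip is at about (0.521, 0.288) with yaw 0. The saddle is at about (0.535, -0.032) with fork yaw of about 0.175. Now I'll move over to the full carrier.

>>> step_arm --pt "0 -20 -18 -3 0 0 0" --pt "0 -58 -53 -9 0 0 0" --pt "0 -98 -90 -16 0 0 0" --pt "0 -140 -128 -23 0 0 0" --pt "0 -180 -164 -30 0 0 0" --pt "0 -222 -202 -37 0 0 0" --pt "0 -262 -238 -44 0 0 0" --pt "0 -304 -276 -51 0 0 0" --pt "0 -344 -312 -58 0 0 0" --pt "0 -380 -345 -68 0 0 0"

```text
time_s: 1.35
eef_pos: [0.3929, -0.0513, 0.2312]
eef_rot: [0.5, 0.5, 0.5, -0.5]
wrist_force: [0.4, -0.4, -0.3]
opening: 1.005
```

```bash
python3 -c "
from h import *
plan([.521,.288,.2],0.)"
```

```text
t 1.35 tcp [ 0.3929 -0.0513  0.2312] F [ 0.41 -0.35 -0.33] open 1.005 shift [  31.2  128.6 -339.1] turn [ 0.08  0.01 -0.02] q [-0.43 -0.25  2.02  0.    1.37 -0.43]
[[0.0, 1.0, 0.001], [-0.0, 0.001, -1.0], [-1.0, 0.0, 0.0]]
```

>>> step_arm --pt "0 15 -40 0 0 0 0" --pt "0 38 -98 0 0 0 0" --pt "0 60 -156 0 0 0 0" --pt "0 82 -214 0 0 0 0" --pt "0 104 -272 0 0 0 0" --pt "5 122 -320 0 0 0 0" --pt "20 128 -339 0 0 0 0" --pt "30 128 -339 0 0 0 0" --pt "30 128 -339 0 0 0 0"

```text
time_s: 2.48
eef_pos: [0.521, 0.2843, 0.1998]
eef_rot: [-0.498, -0.5, -0.499, 0.502]
wrist_force: [-0.0, 0.1, 0.1]
opening: 1.0
```

```bash
python3 -c "
from h import *
p,d,i=cap('side'); cv2.imwrite('pics/s2.png',cv2.resize(p[80:230,180:380],None,fx=4,fy=4)[...,::-1])
plan([.521,.288,.1],0.)"
```

```text
t 2.525 tcp [0.5217 0.2842 0.2008] F [0.13 0.41 0.2 ] open 1.002 shift [100.8  -0.6  -3.9] turn [-0.29  0.04  0.08] q [ 0.3   0.25  1.59 -0.    1.31  0.3 ]
[[-0.001, 1.0, -0.005], [-0.001, -0.005, -1.0], [-1.0, -0.001, 0.001]]
```

View pics/s2.png

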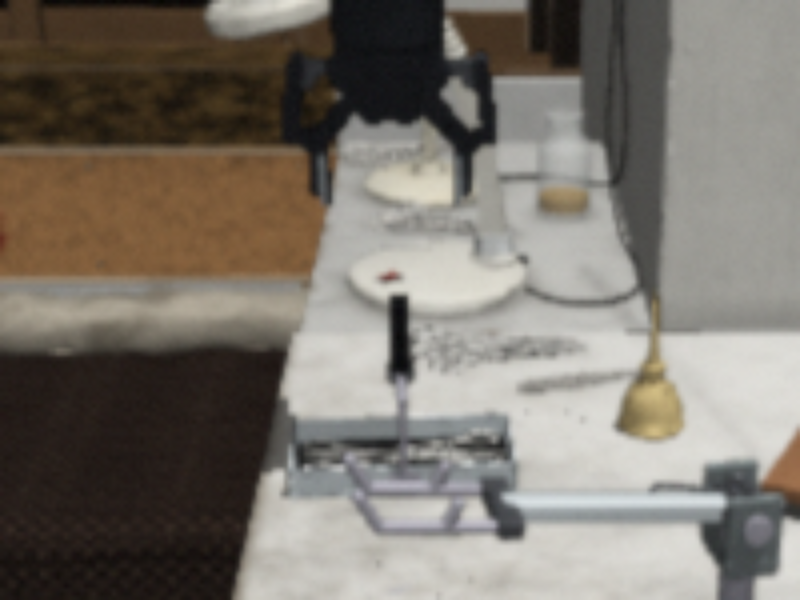

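The side crop shows the open fingers at (320,180) and (462,180), straddling the block at (400,340). Descending and gripping.

>>> step_arm --pt "25 0 -4 0 0 0 0" --pt "55 0 -4 0 0 0 0" --pt "80 0 -4 0 0 0 0" --pt "95 0 -4 0 0 0 0" --pt "100 0 -4 0 0 0 0" --pt "100 0 -4 0 0 0 0" --pt "100 0 -4 0 0 0 150" --pt "100 0 -4 0 0 0 255" --pt "100 0 -4 0 0 0 255" --pt "100 0 -4 0 0 0 255"

```text
time_s: 3.78
eef_pos: [0.5223, 0.2893, 0.1015]
eef_rot: [0.499, 0.501, 0.499, -0.501]
wrist_force: [0.4, 0.8, -2.8]
opening: 0.178
```

>>> step_arm --pt "0 0 0 0 0 0 255" --pt "0 0 0 0 0 0 255" --pt "0 0 0 0 0 0 255" --pt "0 0 0 0 0 0 255"

```text
time_s: 4.28
eef_pos: [0.5223, 0.2893, 0.1015]
eef_rot: [0.499, 0.501, 0.499, -0.501]
wrist_force: [0.5, -0.5, 2.6]
opening: 0.182
```

```bash
python3 -c "
from h import *
plan([.521,.288,.2],0.)"
```

```text
t 4.275 tcp [0.5223 0.2893 0.1015] F [ 0.55 -0.48  2.64] open 0.182 shift [-98.5  -1.3   1.3] turn [-0.24 -0.01 -0.02] q [0.31 0.37 1.65 0.   1.12 0.31]
[[0.0, 1.0, -0.004], [0.0, -0.004, -1.0], [-1.0, 0.0, -0.0]]
```

>>> step_arm --pt "-8 0 0 0 0 0 255" --pt "-25 0 0 0 0 0 255" --pt "-45 0 0 0 0 0 255" --pt "-65 0 0 0 0 0 255" --pt "-83 0 0 0 0 0 255" --pt "-97 0 0 0 0 0 255" --pt "-105 -5 3 0 0 0 255" --pt "-105 -15 15 0 0 0 255" --pt "-105 -30 35 0 0 0 255" --pt "-105 -45 60 0 0 0 255"

```text
time_s: 5.52
eef_pos: [0.4757, 0.2289, 0.2058]
eef_rot: [-0.499, -0.5, -0.499, 0.501]
wrist_force: [0.5, 0.3, -3.8]
opening: 0.18
```

>>> step_arm --pt "0 -15 28 0 0 0 255" --pt "0 -30 58 -1 0 0 255" --pt "0 -45 90 -2 0 0 255" --pt "0 -57 122 -4 0 0 255" --pt "0 -65 155 -6 0 0 255" --pt "0 -70 188 -8 0 0 255" --pt "0 -70 218 -10 0 0 255" --pt "0 -70 245 -10 0 0 255" --pt "0 -70 265 -10 0 0 255" --pt "0 -70 275 -10 0 0 255"

```text
time_s: 6.78
eef_pos: [0.4052, -0.046, 0.2061]
eef_rot: [0.54, 0.456, 0.541, -0.456]
wrist_force: [-0.4, -0.1, -3.7]
opening: 0.181
```

```bash
python3 -c "
from h import *
p,d,i=cap('side'); cv2.imwrite('pics/s3.png',cv2.resize(p[80:280,150:400],None,fx=3,fy=3)[...,::-1])
plan([.407,-.0546,.2015],.175)"
```

```text
t 6.825 tcp [ 0.4054 -0.0466  0.2062] F [ 0.18  0.93 -3.09] open 0.179 shift [4.7 0.2 8.2] turn [-0.34  0.03  0.03] q [-0.41 -0.19  2.03 -0.    1.3  -0.58]
[[-0.0, 0.986, 0.168], [-0.001, 0.168, -0.986], [-1.0, -0.0, 0.001]]
```

View pics/s3.png

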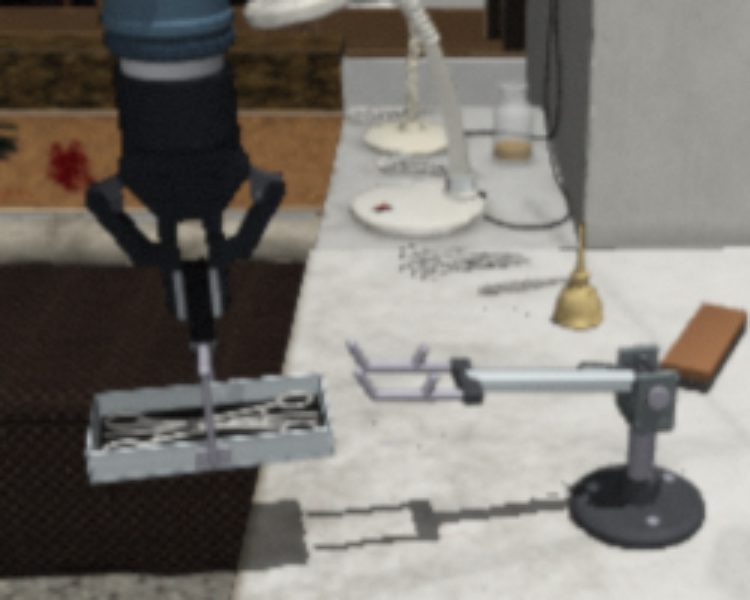

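The side crop shows the carrier held level at (205,430), in line with the fork whose tips are at (350,345) and (360,375). I'll correct laterally, advance to about 60 mm short of the saddle, then check.

>>> step_arm --pt "1 3 4 0 0 0 255" --pt "3 12 8 0 0 0 255" --pt "3 25 8 0 0 0 255" --pt "3 40 8 0 0 0 255" --pt "3 55 8 0 0 0 255" --pt "3 65 8 0 0 0 255" --pt "3 70 8 0 0 0 255" --pt "3 70 8 0 0 0 255" --pt "3 70 8 0 0 0 255"

```text
time_s: 7.95
eef_pos: [0.4758, -0.0413, 0.2032]
eef_rot: [0.541, 0.456, 0.541, -0.456]
wrist_force: [-0.2, -0.5, -3.7]
opening: 0.18
```

```bash
python3 -c "
from h import *
plan([.535,-.032,.2015],.175)
a,d,i=cap('side'); b,d2,i2=cap('top')
np.savez('s4.npz',d=d,p=a); np.savez('t4.npz',d=d2,p=b)
A=cv2.resize(a[110:260,200:400],(800,600),interpolation=cv2.INTER_CUBIC); cv2.imwrite('pics/s4.png',A[...,::-1])
B=cv2.resize(b[195:295,260:380],(720,600),interpolation=cv2.INTER_CUBIC); cv2.imwrite('pics/t4.png',B[...,::-1])
"
```

```text
t 7.95 tcp [ 0.4758 -0.0413  0.2032] F [-0.17 -0.52 -3.68] open 0.18 shift [ 1.7 60.   0.9] turn [-0.27 -0.01  0.02] q [-0.34 -0.01  1.87 -0.    1.28 -0.51]
[[-0.0, 0.986, 0.169], [0.0, 0.169, -0.986], [-1.0, -0.0, -0.0]]
```

View pics/s4.png

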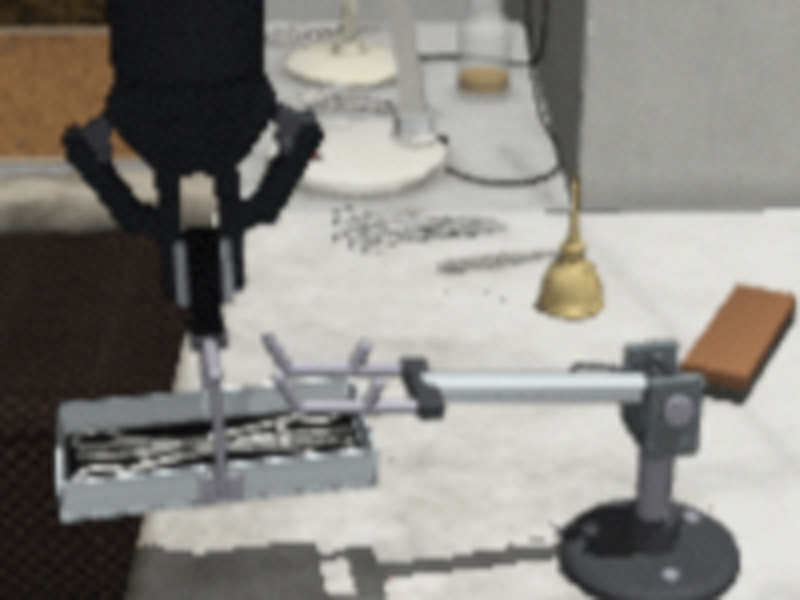

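The crossbar end/upright top is at crop (208,345), block bottom at (208,338), and the fork tips at (268,340) and (278,370). I'll use the side depth for heights and offsets.

```bash
python3 -c "
from h import *
_,_,i=load('side'); z=np.load('s4.npz'); P=cloud(z['d'],i)
def reg(n,a,b,c,e,f=lambda Q:Q[:,2]>.1):
    Q=P[110+c//4:110+e//4,200+a//4:200+b//4].reshape(-1,3); Q=Q[~np.isnan(Q[:,0])]; Q=Q[f(Q)]
    Q=Q[Q[:,2].argsort()[::-1]]; print(n,len(Q)); print(Q[::max(1,len(Q)//14)].round(3).tolist())
reg('tips',258,300,330,410,lambda Q:(Q[:,2]>.11)&(Q[:,1]<0))
reg('pegs',345,385,335,410,lambda Q:(Q[:,2]>.11)&(Q[:,1]<0))
reg('block+bar',188,235,230,400,lambda Q:(Q[:,2]>.12)&(Q[:,1]<0)&(Q[:,1]>-.12))
"
```

```text
tips 86
[[0.515, -0.06, 0.172], [0.517, -0.06, 0.169], [0.506, -0.02, 0.167], [0.517, -0.063, 0.166], [0.512, -0.013, 0.164], [0.51, -0.015, 0.162], [0.509, -0.016, 0.16], [0.522, -0.059, 0.159], [0.522, -0.061, 0.157], [0.52, -0.061, 0.155], [0.524, -0.058, 0.153], [0.52, -0.062, 0.151], [0.513, -0.015, 0.15], [0.516, -0.018, 0.148], [0.522, -0.015, 0.145]]
pegs 112
[[0.556, -0.008, 0.161], [0.558, -0.009, 0.158], [0.558, -0.01, 0.156], [0.553, -0.009, 0.154], [0.565, -0.052, 0.152], [0.56, -0.052, 0.15], [0.554, -0.049, 0.148], [0.554, -0.056, 0.147], [0.549, -0.01, 0.147], [0.567, -0.008, 0.145], [0.551, -0.011, 0.145], [0.569, -0.052, 0.144], [0.567, -0.008, 0.142], [0.558, -0.008, 0.14]]
block+bar 363
[[0.493, -0.052, 0.249], [0.48, -0.042, 0.242], [0.488, -0.05, 0.239], [0.482, -0.049, 0.234], [0.488, -0.052, 0.229], [0.481, -0.051, 0.223], [0.473, -0.054, 0.218], [0.489, -0.048, 0.213], [0.474, -0.051, 0.208], [0.478, -0.052, 0.201], [0.484, -0.051, 0.193], [0.485, -0.05, 0.188], [0.482, -0.079, 0.187], [0.482, -0.087, 0.184], [0.486, -0.087, 0.172]]
```

View pics/t4.png

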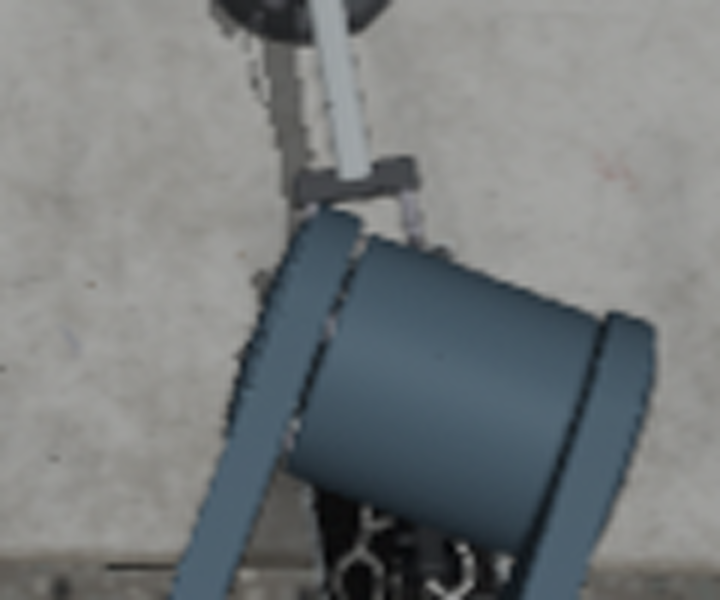

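The top view has the wrist hiding the fork, with only the fork's base at (355,180) visible. The side depth confirms tip tops at z of about 0.172, below the crossbar bottom at about 0.178. Entering along the fork.

>>> step_arm --pt "-2 2 1 0 0 0 255" --pt "-2 10 2 0 0 0 255" --pt "-2 20 2 0 0 0 255" --pt "-2 30 2 0 0 0 255" --pt "-2 40 2 0 0 0 255" --pt "-1 50 2 0 0 0 255" --pt "2 57 2 0 0 0 255" --pt "4 60 2 0 0 0 255" --pt "6 60 2 0 0 0 255" --pt "8 60 2 0 0 0 255"

```text
time_s: 9.3
eef_pos: [0.5353, -0.0331, 0.1951]
eef_rot: [0.541, 0.456, 0.541, -0.456]
wrist_force: [-0.2, -0.7, -3.5]
opening: 0.182
```

```bash
python3 -c "
from h import *
plan([.535,-.033,.1735],.175)
a,d,i=cap('side'); np.savez('s5.npz',d=d,p=a)
A=cv2.resize(a[120:240,220:380],(800,600),interpolation=cv2.INTER_CUBIC); cv2.imwrite('pics/s5.png',A[...,::-1])
"
```

```text
t 9.3 tcp [ 0.5353 -0.0331  0.1951] F [-0.25 -0.66 -3.49] open 0.182 shift [21.6 -0.3 -0.1] turn [-0.27 -0.01  0.02] q [-0.28  0.13  1.74 -0.    1.27 -0.45]
[[-0.0, 0.986, 0.169], [0.0, 0.169, -0.986], [-1.0, -0.0, -0.0]]
```

View pics/s5.png

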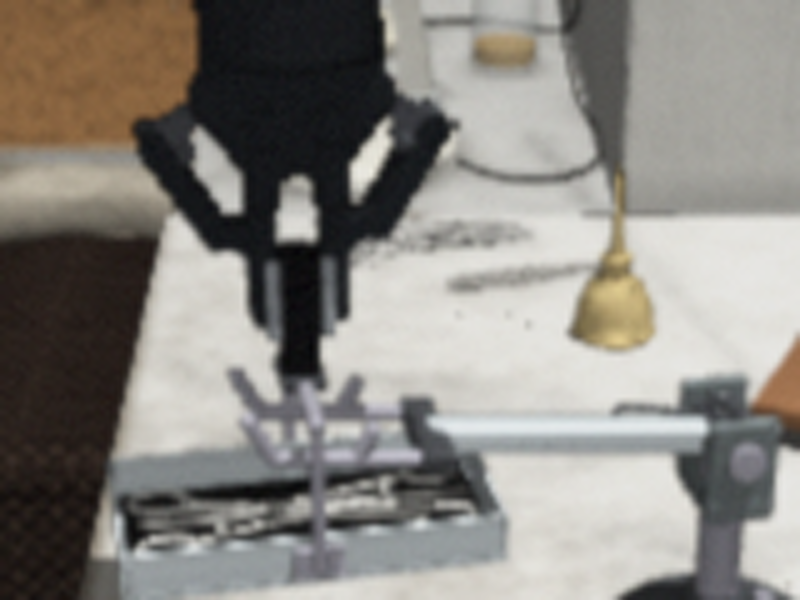

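The bar, at (305–315, 385–400), sits over the prongs midway between the tips (240,375–425) and the pegs (360,385–435). Lowering.

>>> step_arm --pt "4 0 0 0 0 0 255" --pt "8 0 0 0 0 0 255" --pt "12 0 0 0 0 0 255" --pt "15 0 0 0 0 0 255" --pt "17 0 0 0 0 0 255" --pt "19 0 0 0 0 0 255" --pt "21 0 0 0 0 0 255" --pt "23 0 0 0 0 0 255" --pt "25 0 0 0 0 0 255" --pt "27 0 0 0 0 0 255"

```text
time_s: 10.6
eef_pos: [0.5356, -0.0331, 0.1683]
eef_rot: [0.541, 0.456, 0.541, -0.456]
wrist_force: [-1.0, 0.3, -2.6]
opening: 0.184
```

>>> step_arm --pt "2 0 0 0 0 0 255" --pt "4 0 0 0 0 0 255" --pt "6 0 0 0 0 0 255" --pt "8 0 0 0 0 0 255" --pt "10 0 0 0 0 0 255" --pt "12 0 0 0 0 0 255" --pt "14 0 0 0 0 0 255" --pt "16 0 0 0 0 0 255" --pt "18 0 0 0 0 0 255" --pt "20 0 0 0 0 0 255"

```text
time_s: 11.85
eef_pos: [0.5355, -0.0331, 0.1482]
eef_rot: [0.541, 0.456, 0.541, -0.456]
wrist_force: [-0.5, -0.3, -1.1]
opening: 0.181
```

>>> step_arm --pt "0 0 0 0 0 0 255" --pt "0 0 0 0 0 0 255" --pt "0 0 0 0 0 0 255"

```text
time_s: 12.22
eef_pos: [0.5356, -0.0331, 0.1484]
eef_rot: [0.541, 0.456, 0.541, -0.456]
wrist_force: [-1.7, -0.2, -1.2]
opening: 0.178
```

>>> step_arm --pt "1.5 0 0 0 0 0 255" --pt "3 0 0 0 0 0 255" --pt "4.5 0 0 0 0 0 255" --pt "6 0 0 0 0 0 255" --pt "7.5 0 0 0 0 0 255" --pt "9 0 0 0 0 0 255" --pt "10.5 0 0 0 0 0 255" --pt "12 0 0 0 0 0 255" --pt "13 0 0 0 0 0 255" --pt "13 0 0 0 0 0 255"

```text
time_s: 13.48
eef_pos: [0.5357, -0.0331, 0.1353]
eef_rot: [0.541, 0.456, 0.541, -0.456]
wrist_force: [1.3, 0.2, 0.2]
opening: 0.181
```

>>> step_arm --pt "0 0 0 0 0 0 255"

```text
time_s: 13.6
eef_pos: [0.5357, -0.0331, 0.1354]
eef_rot: [0.541, 0.456, 0.541, -0.456]
wrist_force: [1.3, -0.2, 0.6]
opening: 0.183
```

>>> step_arm --pt "0 0 0 0 0 0 255"

```text
time_s: 13.72
eef_pos: [0.5357, -0.0331, 0.1354]
eef_rot: [0.541, 0.456, 0.541, -0.456]
wrist_force: [1.0, -0.1, -0.5]
opening: 0.184
```

```bash
python3 -c "
from h import *
F=[]
for k in range(8):
    a,d,i=cap('side'); F.append(ctrl.get_obs()['wrist_force'])
print(np.mean(F,0),np.std(F,0)); np.savez('s6.npz',d=d,p=a)
plan([.535,-.033,.1335],.175)
A=cv2.resize(a[120:240,220:380],(800,600),interpolation=cv2.INTER_CUBIC); cv2.imwrite('pics/s6.png',A[...,::-1])
P=cloud(d,i)[175:235,260:330].reshape(-1,3)
for n,b in dict(tip=(.50,.52),peg=(.55,.57)).items():
    Q=P[(P[:,0]>b[0])&(P[:,0]<b[1])&(P[:,1]>-.067)&(P[:,1]<-.05)&(P[:,2]>.06)]; print(n,np.sort(Q[:,2])[::-1][:12].round(3))
"
```

```text
[ 1.27102078  0.15654723 -0.11473132] [0.72574983 0.71396701 0.55814511]
t 14.125 tcp [ 0.5356 -0.0331  0.1353] F [ 0.98  1.69 -0.69] open 0.185 shift [ 1.8 -0.6 -0.2] turn [-0.27  0.   -0.01] q [-0.28  0.2   1.79 -0.    1.15 -0.45]
[[0.0, 0.986, 0.17], [-0.0, 0.17, -0.986], [-1.0, 0.0, 0.0]]
tip [0.23  0.214 0.212 0.209 0.207 0.206 0.205 0.203 0.202 0.202 0.2   0.198]
peg [0.128 0.127 0.126 0.126 0.126 0.125 0.124 0.124 0.124 0.122 0.122 0.12 ]
```

View pics/s6.png

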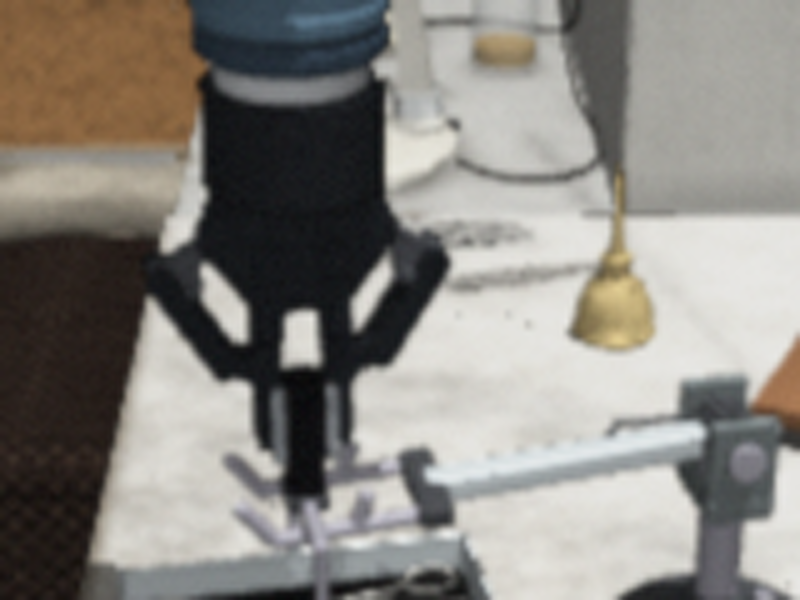

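The arm has visibly sunk (fork tip-down), with the bar between tips and pegs and vertical force near 0. A side force of about 1.3 N remains, so I'll relax it a little and recheck.

>>> step_arm --pt "0 0.5 0 0 0 0 255" --pt "0 1 0 0 0 0 255" --pt "0 1 0 0 0 0 255" --pt "0 1 0 0 0 0 255"

```text
time_s: 14.62
eef_pos: [0.5361, -0.0329, 0.135]
eef_rot: [0.54, 0.455, 0.541, -0.456]
wrist_force: [-1.9, -0.4, -0.3]
opening: 0.182
```

```bash
python3 -c "
from h import *
F=[]
for k in range(12):
    ctrl.camera('side'); F.append(np.r_[ctrl.get_obs()['wrist_force'],ctrl.get_obs()['torque']])
print(np.mean(F,0).round(3),np.std(F,0).round(2))
plan([.535,-.033,.1335],.175)"
```

```text
[-1.69  -0.34  -0.085 -0.042  0.372  0.012] [0.33 0.59 0.52 0.06 0.02 0.03]
t 15.225 tcp [ 0.5365 -0.0328  0.1353] F [-1.75 -1.13 -0.37] open 0.175 shift [ 1.8 -1.6 -0.1] turn [-0.26 -0.01  0.  ] q [-0.28  0.21  1.79  0.    1.15 -0.45]
[[-0.0, 0.986, 0.17], [0.0, 0.17, -0.986], [-1.0, -0.0, -0.0]]
```

>>> step_arm --pt "0 -0.5 0 0 0 0 255" --pt "0 -0.5 0 0 0 0 255" --pt "0 -0.5 0 0 0 0 255" --pt "0 -0.5 0 0 0 0 255"

```text
time_s: 15.72
eef_pos: [0.5363, -0.0329, 0.1354]
eef_rot: [0.541, 0.456, 0.541, -0.455]
wrist_force: [-0.3, 1.6, 0.1]
opening: 0.178
```

>>> step_arm --pt "0 0 0 0 0 0 205" --pt "0 0 0 0 0 0 200" --pt "0 0 0 0 0 0 195" --pt "0 0 0 0 0 0 190" --pt "0 0 0 0 0 0 180" --pt "0 0 0 0 0 0 170" --pt "0 0 0 0 0 0 160" --pt "0 0 0 0 0 0 150" --pt "0 0 0 0 0 0 140" --pt "0 0 0 0 0 0 140"

```text
time_s: 16.98
eef_pos: [0.5361, -0.033, 0.1353]
eef_rot: [0.541, 0.456, 0.541, -0.456]
wrist_force: [0.3, 0.0, -0.2]
opening: 0.445
```

```bash
python3 -c "
from h import *
plan([.535,-.033,.1335],.175)
a,d,i=cap('side')
A=cv2.resize(a[120:240,220:380],(800,600),interpolation=cv2.INTER_CUBIC); cv2.imwrite('pics/s7.png',A[...,::-1])
"
```

```text
t 16.975 tcp [ 0.5361 -0.033   0.1353] F [ 0.33  0.   -0.23] open 0.445 shift [ 1.8 -1.  -0.2] turn [-0.27 -0.    0.  ] q [-0.28  0.21  1.79  0.    1.15 -0.45]
[[-0.0, 0.986, 0.17], [0.0, 0.17, -0.986], [-1.0, -0.0, -0.0]]
```

View pics/s7.png

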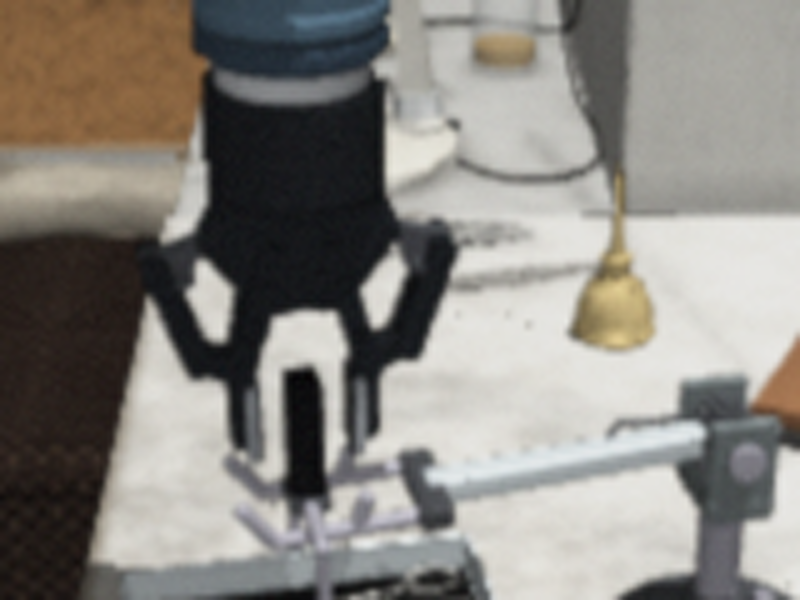

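The block at (303,430) stands free between the opened fingers at (245,415) and (362,410), hardly moved. Retreating straight up.

>>> step_arm --pt "-4 0 0 0 0 0 140" --pt "-12 0 0 0 0 0 140" --pt "-22 0 0 0 0 0 140" --pt "-34 0 0 0 0 0 140" --pt "-48 0 0 0 0 0 140" --pt "-62 0 0 0 0 0 140" --pt "-74 -10 0 0 0 0 140" --pt "-80 -40 0 0 0 0 140" --pt "-80 -80 0 0 0 0 140" --pt "-80 -120 0 0 0 0 140"

```text
time_s: 18.27
eef_pos: [0.4162, -0.0534, 0.2156]
eef_rot: [0.541, 0.455, 0.541, -0.456]
wrist_force: [0.1, -0.3, -0.1]
opening: 0.451
```

>>> step_arm --pt "0 0 0 0 0 0 140" --pt "0 0 0 0 0 0 140" --pt "0 0 0 0 0 0 140" --pt "0 0 0 0 0 0 140" --pt "0 0 0 0 0 0 140" --pt "0 0 0 0 0 0 140" --pt "0 0 0 0 0 0 140" --pt "0 0 0 0 0 0 140"

```text
time_s: 19.27
eef_pos: [0.4178, -0.0533, 0.2153]
eef_rot: [0.541, 0.456, 0.541, -0.456]
wrist_force: [0.3, 0.3, 0.7]
opening: 0.447
```

```bash
python3 -c "
from h import *
a,d,i=cap('side')
for k in range(8): b,_,_=cap('side')
print('motion diff',np.abs(a.astype(int)-b).max(2)[150:260,230:380].mean())
P=cloud(d,i); m=(a.max(2)<45); m[:185]=0;m[225:]=0;m[:,:272]=0;m[:,292:]=0
Q=P[m]; Q=Q[(Q[:,2]>.09)&(Q[:,1]>-.1)&(Q[:,1]<.02)]; print('block',np.median(Q,0).round(3),Q[:,2].max().round(3),Q[:,2].min().round(3))
plan([.4,-.05,.2],.175)
A=cv2.resize(b[130:280,210:370],(640,600),interpolation=cv2.INTER_CUBIC)
cv2.imwrite('pics/s8.png',A[...,::-1])
"
```

```text
motion diff 1.7996363636363637
block [ 0.537 -0.043  0.151] 0.176 0.12
t 19.725 tcp [ 0.4178 -0.0534  0.2153] F [0.55 0.43 0.06] open 0.451 shift [ 15.3 -17.   -6.3] turn [-0.27  0.   -0.  ] q [-0.41 -0.17  1.99 -0.    1.32 -0.58]
[[0.0, 0.986, 0.17], [-0.0, 0.17, -0.986], [-1.0, 0.0, 0.0]]
```

View pics/s8.png

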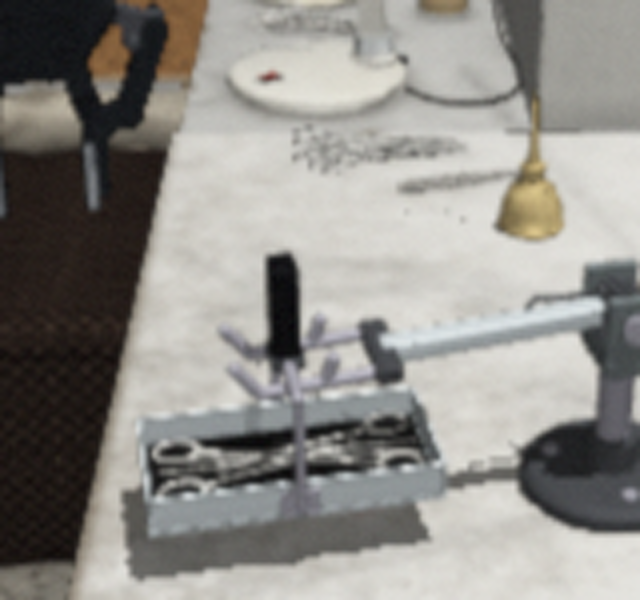

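The carrier hangs level with its bar at (290,370), between tips (230–245, 340–380) and pegs (318–330, 325–365). It is still, and the gripper is well clear. Handing in.

```bash
python3 -c "
from h import *
print(ctrl.hand_in())"
```

```text
the job is handed in; nothing more can be done
None
```

I hung the forceps carrier on the fork of the spring arm and handed the job in at about 20 s; no verdict was reported. I gripped its block, brought the crossbar in along the fork from the tip side, and lowered it with the arm as it sank. I let go only when the wrist carried almost no weight (about 0.1 N mean).

**Last checks:**
- **Seating:** in the last side picture the bar lies between the upturned tips and the back pegs. The block was measured at about (0.537, -0.043, 0.151), within about 2 mm of the height it had when released. That y is the face toward the camera; the gripper held the block's middle at y = -0.033.
- **Sink:** the arm settled about 38 mm down, roughly 0.19 rad. I worked this out from the tool height; the joint itself was not read.
- **Level and rest:** the carrier looks level to within a few degrees by eye. Two pictures 0.4 s apart differed only by what looks like image noise.
- **Robot:** the gripper stands about 120 mm back and touches nothing.
- **Empty carrier:** the arm never went near it after the start, but I did not measure it again at the end.

**What disagreed:** before release a side force of about 1.3 N showed at the wrist. A 1 mm shift turned it to about -1.7 N, so it looks like friction in the fork. Going back half a millimetre brought it close to zero along the fork. Side-view and top-view estimates of the fork's middle differed by 2 to 3 mm, which is within the play.

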